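Set the water station for the tumbler

TASK

The tumbler that stands mouth up under one of the water station's three spouts is to be filled. With a fingertip, push the selector arm on top of the column round until it points over that spout, and only then push the shut-off lever round until the valve is fully open, in line with its pipe and pointing away from the column. Only push the two arms, never pinch them, and leave the tumbler, the upturned glass, the jars and everything else standing where they are.

Things in the scene. Friction and masses are not known exactly. Their poses are not given: they have to be found in the camera images.
- station: Fixed steel water station: column 60 mm thick (66 near the top), 144 mm tall, foot 84 mm wide, three spouts on its robot side; to its right a shut-off valve on the feed pipe. Origin on the worktop under the column axis; at yaw 0 x points away from the robot, y left, z up. The pipe (18 mm thick, axis 100 mm high) runs from the column along -y through the valve to y = -264 mm, then down.
- selector (a joint): Selector arm on the column, turning about the column's vertical axis. 0: along station -x, over the middle spout; +0.873: over the right (-y) spout; -0.873: over the left (+y) spout; stops at -1.3 and 1.3. Positive is counter-clockwise from above. Stays where left; friction 0.12 N m (about 1.3 N at 90 mm). Starts between the middle and right spouts.
- selector_axis (a point): pivot of the selector arm on the column axis, 169 mm above the worktop, mid height of the arm. Round hub 44 mm wide, top at 188 mm.
- selector_mark (a point): Point on the selector arm 90 mm from its pivot, 169 mm high, straight above the outlet of the spout the arm points at. The arm is a flat black bar with steel flanks, 20 mm wide, 154 to 184 mm above the worktop, free end 120 mm from the pivot; only spouts and vessels lie under it.
- shutoff (a joint): Lever of the shut-off valve, turning about a vertical axis. 0: closed, across the pipe, pointing along station -x; 1.571: fully open, at its stop, in line with the pipe, pointing to station -y, away from the column. Opens counter-clockwise from above. Stays where left; friction 0.12 N m. Starts at 0 to 0.2.
- shutoff_axis (a point): Pivot of the shut-off lever, 169 mm above the worktop, 190 mm to the right (station -y) of the column axis. Hub 32 mm wide, top at 188 mm, on a valve post up to 42 mm thick.
- shutoff_mark (a point): point on the shut-off lever 75 mm from its pivot, mid height (169 mm). The lever is a flat bar like the selector arm, 20 mm wide, from 154 to 184 mm above the worktop, its free end 95 mm from the pivot.
- spout_left (a point): Outlet of the left (+y) spout, 114 mm above the worktop, 90 mm from the column axis, 0.873 rad round from the middle one.
- spout_middle (a point): Outlet of the middle spout, 114 mm above the worktop, 90 mm from the column axis along station -x. Spout tubes are 13 mm thick, tops 137 mm above the worktop.
- spout_right (a point): Outlet of the right (-y) spout, 114 mm above the worktop, 90 mm from the column axis, 0.873 rad round from the middle one, nearest the shut-off valve.
- cup: the tumbler: loose terracotta beaker, plain, 78 mm wide, 107 mm tall, the only open vessel under the spouts (mouth up); origin at the centre of its underside, z up. It stands under one of the three spouts.
- glass: clear drinking glass standing upside down under another spout, 80 mm wide, 90 mm tall; loose; origin at the centre of its lower side.
- lidded_jar: sauce jar shut with a white screw lid, under the third spout, 61 mm wide, 105 mm tall; loose; origin at the centre of its underside.
- garlic: garlic bulb, 60 mm wide, 59 mm tall, loose, behind the pipe; origin at the centre of its underside.
- jar: jam jar with a screw lid, 65 mm wide, 97 mm tall, loose, to the right of the station; origin at the centre of its underside.
- lemon: lemon, 72 x 57 x 58 mm, loose, behind the shut-off valve; origin at its underside.

How it is judged:
On the way, in this order (a step that is already met when the one before it is completed fails the run):
1. the selector arm points over the spout above the mouth-up tumbler (((horizontal distance between cup and spout_left below 0.03 m and horizontal distance between selector_mark and spout_left below 0.015 m) or (horizontal distance between cup and spout_middle below 0.03 m and horizontal distance between selector_mark and spout_middle below 0.015 m) or (horizontal distance between cup and spout_right below 0.03 m and horizontal distance between selector_mark and spout_right below 0.015 m))), for 0.3 s.
2. the shut-off lever is pushed fully open (value of joint shutoff above 1.45 rad), for 0.2 s.
At the end, for the whole second after the job is handed in: The selector mark is within 15 mm (from above) of the outlet over the tumbler, the shut-off lever past 1.45 rad (stop 1.571), both arms at rest, the tumbler, glass and sauce jar within 20 mm and the other loose things within 30 mm of their starts (((horizontal distance between cup and spout_left below 0.03 m and horizontal distance between selector_mark and spout_left below 0.015 m) or (horizontal distance between cup and spout_middle below 0.03 m and horizontal distance between selector_mark and spout_middle below 0.015 m) or (horizontal distance between cup and spout_right below 0.03 m and horizontal distance between selector_mark and spout_right below 0.015 m)) and value of joint shutoff above 1.45 rad and velocity of joint selector between -0.05 and 0.05 rad/s and velocity of joint shutoff between -0.05 and 0.05 rad/s and distance of each of cup, glass, lidded_jar from where it was at the start of the episode below 0.02 m and distance of each of garlic, jar, lemon from where it was at the start of the episode below 0.03 m); the robot touches nothing.
It fails at once if the valve is opened (past 0.35 rad) while the selector does not point at the tumbler's spout (value of joint shutoff above 0.35 rad and not ((horizontal distance between cup and spout_left below 0.03 m and horizontal distance between selector_mark and spout_left below 0.015 m) or (horizontal distance between cup and spout_middle below 0.03 m and horizontal distance between selector_mark and spout_middle below 0.015 m) or (horizontal distance between cup and spout_right below 0.03 m and horizontal distance between selector_mark and spout_right below 0.015 m))).
It fails at once if the selector arm is pinched: fingers press on both its flanks (contact force between the fingers and selector_c0 above 0.3 N and contact force between the fingers and selector_c1 above 0.3 N).
It fails at once if the shut-off lever is pinched: fingers press on both its flanks (contact force between the fingers and shutoff_c0 above 0.3 N and contact force between the fingers and shutoff_c1 above 0.3 N).
It fails at once if the tumbler, the upturned glass or the jar beside it is lifted, knocked or pushed more than 20 mm away (distance of any of cup, glass, lidded_jar from where it was at the start of the episode above 0.02 m).
It fails at once if a bystander is lifted, knocked or pushed more than 30 mm away (distance of any of garlic, jar, lemon from where it was at the start of the episode above 0.03 m).
It also fails if it takes over 53 s, if anything falls off the work surface, if the arm or the gripper's body presses on something with over 40 N, if the wrist force passes 120 N, or if a joint passes its speed limit or range.

ROBOT

A 7-joint arm with a two-finger parallel gripper is mounted at the origin on a cart in front of the work surface, level with it; the furniture and walls round the work are solid. World frame = base frame: x ahead of the robot, y to its left, z up, the work surface at z = 0. Lengths are in m, angles in rad, forces in N, time in s.
With the tool pointing down it reaches from about 0.4 to 0.875 m from the base axis. Payload 19.3 kg.
Tool frame: the origin (TCP) lies midway between the tips of the shut fingers; the grasp point (between the pads) lies bot.tcp_to_grasp behind it (bot.tcp_to_grasp is the distance from the TCP to the grasp point, in m); z points along the fingers, y is the line along which they close (so a half turn about z gives the same grasp; the last joint's range is limited). The gripper opens to 85 mm and grips with 20 to 120 N. Pads are 22 mm wide; open, the fingers measure 114 mm over their backs; the gripper's body (76 mm by 85 mm) begins 54 mm behind the grasp point. The pads swing forward as they close: fully open they stand 13 mm farther back than shut.
Start: joints at [-1.39, 0.521, -0.036, 1.599, 0.021, 1.021, -0.113], TCP at [0.155, 0.605, 0.202] pointing down, gripper open.
Joint ranges: [-2.91, 2.91], [-0.3, 2.13], [-1.5, 1.42], [0.17, 2.43], [-1.26, 4.41], [0.16, 1.93], [-2.52, 2.52]. Speed limits (rad/s): [1.89, 1.89, 2.39, 2.39, 3.01, 3.01, 3.01].

INTERFACE

Orientations are given as [roll, pitch, yaw] about the fixed x, y, z axes, in that order (R = Rz(yaw) Ry(pitch) Rx(roll)).
In Python, from workcell import observe, imaging, bot gives the robot as it stands.
- The arm moves only by the tool send_rows, never from a script. Its argument "plan" is text: rows parted by semicolons, each of 7 numbers parted by spaces: the shift along the tool's x, y, z in m, then the turn, a rotation vector about the tool's x, y, z in degrees, then the finger opening in m, from 0 to 0.0854. In form: dx dy dz rx ry rz claw; .... A call has 1 to 10 rows; each row is the pose to reach, as a shift and turn from the pose commanded when the call began, along the tool's axes at that moment; what a row does not reach only later rows make up. A row lasts 1/12 s, in which the tool goes at most 41.7 mm and 7.16 degrees, less where a joint would pass 70% of its speed; a pose out of reach is approached as far as the arm can. A call with a gripper value outside its range is refused whole. The fingers move at their own pace and stop on an object; "grip_force" is the grip in N (left out, the last holds). Time passes only in rows, so rows that repeat a pose let the fingers close. It gives the time, the measured TCP pose, the force, the opening and the grip force at its end, in the units of the state.
- observe(): the state, without advancing time (a new reading comes with each control period).
- imaging.grab_frame(name): name is "scene" or "side" or "wrist"; returns a dict with "color" (420x560x3 uint8, red, green, blue), "fx", "fy", "cx", "cy" (pixels), "dist_coeffs" ([k1, k2, p1, p2, k3] as OpenCV has them; the pictures are not rectified), "eye" and "orientation" of the camera in the world; the wrist camera has in their place "tool_from_camera" (4x4, takes a point from camera to tool coordinates, whose origin is the TCP and whose axes are the flange's). Camera axes: x right, y down, z forward; pixel columns grow to the right and rows downward; lengths in m; the calibration is good to about 2 mm. A picture is of the moment at which its call begins: read the wrist's pose just before it. There is no depth.
- bot.job_done(): hands the job in; it is judged then, once.
The state is a dict: "clock": time; "qpos": joint angles; "qd": joint speeds; "joint_efforts": joint torques, N m; "position": TCP position; "tool_rot": TCP orientation; "force": force on the tool from outside, world axes, zero at the start; "moment": the same for the moment, N m; "grip_width": finger opening in m; "finger_force": force on a finger pad.
Only numpy, scipy, OpenCV 4.12 (cv2) and the standard library are available. Lean on these libraries where they do the work, as an engineer would, in place of code of your own. Each camera call takes 0.05 s, during which the arm holds its last target. There are 200 camera calls.

## Working session

There is one attempt and no reset: what is moved stays moved. The work goes in short steps, Python scripts to look and compute and a tool call to move; the robot and the scene stay as the last step left them, time stands still between calls to the robot, and variables do not carry over. Pictures are saved under pics/ and viewed, at most 10 in all, crops included, and the job is handed in when it is done.

Besides the shell and the picture viewer there is one more tool, called after "Call:" by a JSON object that holds its "op" and its "data". send_rows: Moves the arm, as the interface text tells. Its arguments: {"type":"object","properties":{"plan":{"type":"string"},"grip_force":{"type":"number"}},"required":["plan"]}

```bash
ls; mkdir -p pics; cat > h.py <<'E'
import numpy as np, cv2
from scipy.spatial.transform import Rotation as R
from workcell import observe, imaging, bot
def rot(o):
    o=np.array(o,float)
    if o.shape==(3,3): return o
    if o.shape==(3,): return R.from_euler('xyz',o).as_matrix()
    return R.from_quat(o).as_matrix()
def K(f): return np.array([[f['fx'],0,f['cx']],[0,f['fy'],f['cy']],[0,0,1.]])
def plane(f,uv,z):
    p=cv2.undistortPoints(np.array(uv,float).reshape(-1,1,2),K(f),np.array(f['dist_coeffs'],float)).reshape(-1,2)
    d=np.c_[p,np.ones(len(p))]@rot(f['orientation']).T
    e=np.array(f['eye']); return e+d*((z-e[2])/d[:,2])[:,None]
def proj(f,P):
    Rm=rot(f['orientation']).T
    return cv2.projectPoints(np.array(P,float).reshape(-1,1,3),cv2.Rodrigues(Rm)[0],-Rm@np.array(f['eye']),K(f),np.array(f['dist_coeffs'],float))[0].reshape(-1,2)
E
python3 - <<'E'
from h import *
import pickle
s=observe(); print(s)
for n in ('scene','side'):
    f=imaging.grab_frame(n); print(n,{k:v for k,v in f.items() if k!='color'})
    pickle.dump(f,open(n+'.pkl','wb'))
    cv2.imwrite(f'pics/{n}0.png',cv2.cvtColor(f['color'],cv2.COLOR_RGB2BGR))
E
```

```text
pics
{'clock': 0.0, 'qpos': array([-1.39018673,  0.52197569, -0.03636354,  1.59999838,  0.02123017,
        1.02109764, -0.112791  ]), 'qd': array([-5.07765156e-05, -8.77720302e-04, -5.27874801e-04, -2.32470548e-04,
        2.18555419e-03, -1.25875816e-03,  5.34697721e-04]), 'joint_efforts': array([-1.65632202e-03, -9.27128720e+01,  1.97918482e+00, -3.69918036e+01,
        1.78196415e-02,  8.34356382e-03,  5.07372670e-05]), 'position': array([0.1550531 , 0.60508673, 0.20155267]), 'tool_rot': array([-3.14050300e+00,  8.56373235e-05,  2.89082907e+00]), 'force': array([ 0.34590589, -0.46023193,  0.69529571]), 'moment': array([ 0.03217729,  0.00114449, -0.03162694]), 'finger_force': 0.0, 'grip_width': 0.08525552572845167}
scene {'fx': 385.83955469272036, 'fy': 385.83955469272036, 'cx': 282.35018587681094, 'cy': 210.24898468093502, 'dist_coeffs': array([-0.08168232,  0.        ,  0.        ,  0.        ,  0.        ]), 'eye': array([0.2095871 , 0.3681878 , 0.64894936]), 'orientation': array([-2.22000708e+00,  5.01383316e-04, -2.59533221e+00])}
side {'fx': 419.52623283290546, 'fy': 419.52623283290546, 'cx': 285.2303936115695, 'cy': 209.9293208281126, 'dist_coeffs': array([0.01898032, 0.        , 0.        , 0.        , 0.        ]), 'eye': array([ 0.07865726, -0.84209349,  0.78965314]), 'orientation': array([-2.25870348, -0.01114444, -0.63469245])}
```

View pics/scene0.png

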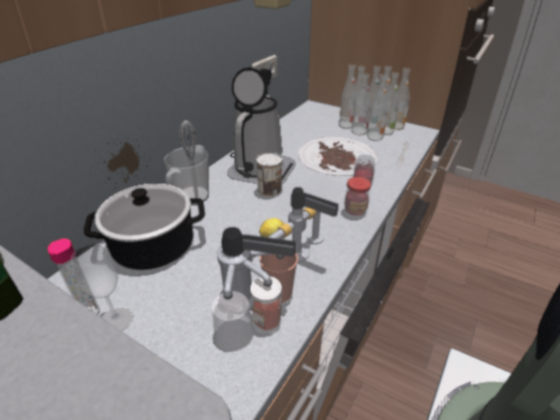

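View pics/side0.png

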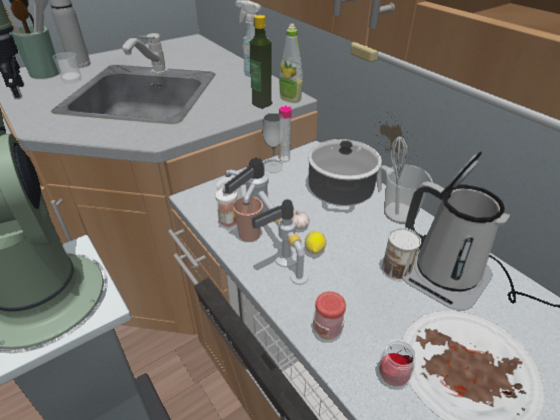

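The tumbler is under the right spout: scene (278,275), side (249,220). The lidded jar is under the middle spout and the upturned glass under the left one. The selector hub is at about scene (233,237) / side (257,165), and the lever hub at about scene (298,196) / side (288,209). Next I'll zoom in.

```bash
python3 - <<'E'
from h import *
a=cv2.imread('pics/scene0.png')[170:350,200:350]; b=cv2.imread('pics/side0.png')[140:300,205:345]
a=cv2.resize(a,(400,480),interpolation=cv2.INTER_CUBIC); b=cv2.resize(b,(400,457),interpolation=cv2.INTER_CUBIC)
c=np.zeros((480,800,3),np.uint8); c[:,:400]=a; c[:457,400:]=b
cv2.imwrite('pics/crop1.png',c)
E
```

```text
(no output)
```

View pics/crop1.png

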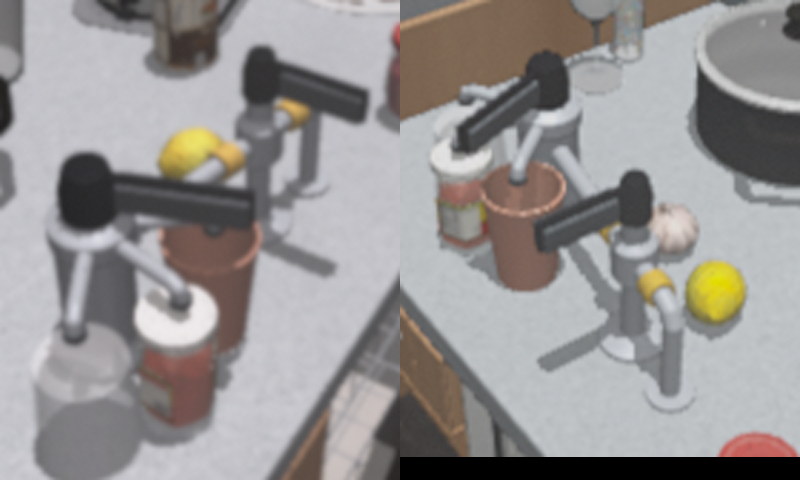

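Crop 1 shows the selector arm between the jar's middle spout and the tumbler's right spout, with the lever across its pipe. I'll triangulate the hub centres and arm tips next.

```bash
cat >> h.py <<'E'
def tri(fs,uvs):
    A=np.zeros((3,3));b=np.zeros(3);L=[]
    for f,uv in zip(fs,uvs):
        e=np.array(f['eye']); d=plane(f,[uv],0)[0]-e; d/=np.linalg.norm(d); M=np.eye(3)-np.outer(d,d); A+=M;b+=M@e;L.append((M,e))
    p=np.linalg.solve(A,b); return p,[float(np.linalg.norm(M@(p-e)))*1e3 for M,e in L]
E
python3 - <<'E'
from h import *
import pickle
np.set_printoptions(precision=4,suppress=True)
S,D=[pickle.load(open(n+'.pkl','rb')) for n in('scene','side')]
s=lambda x,y:(200+x/2.667,170+y/2.667); d=lambda x,y:(205+(x-400)/2.857,140+y/2.857)
P={}
for n,a,b in [('selhub',s(86,192),d(547,79)),('shuthub',s(261,75),d(635,200)),('seltip',s(253,208),d(462,138)),('shuttip',s(364,105),d(541,235)),('spoutR',s(213,231),d(517,180)),('jarlid',s(176,312),d(462,155)),('lemon',s(193,155),d(716,292)),('glassx',s(86,360),d(462,110))]:
    P[n],e=tri([S,D],[a,b]); print(n,P[n],e, plane(S,[a],.169)[0],plane(D,[b],.169)[0])
h=P['shuthub']-P['selhub']; print(np.linalg.norm(h[:2]), 'yaw', np.arctan2(-h[0]*-1,-h[1]))
yaw=np.arctan2(h[0],-h[1]); print(yaw)
for t,hb in(('seltip','selhub'),('shuttip','shuthub')):
    v=P[t]-P[hb]; print(t,np.linalg.norm(v[:2]),np.arctan2(v[1],v[0])-yaw-np.pi)
E
```

```text
selhub [ 0.5752 -0.0466  0.1634] [3.0602058437486708, 3.06020584374863] [ 0.5672 -0.0402  0.169 ] [ 0.5747 -0.0514  0.169 ]
shuthub [ 0.5386 -0.2355  0.1624] [1.605395946081143, 1.6053959460811402] [ 0.5322 -0.2261  0.169 ] [ 0.5357 -0.241   0.169 ]
seltip [ 0.4616 -0.0872  0.1694] [1.9227862114130263, 1.922786211413086] [ 0.4596 -0.0866  0.169 ] [ 0.4641 -0.0856  0.169 ]
shuttip [ 0.4468 -0.234   0.1692] [2.4221037041422466, 2.4221037041421107] [ 0.4442 -0.2327  0.169 ] [ 0.4498 -0.2328  0.169 ]
spoutR [ 0.5041 -0.1032  0.1134] [2.2481452217027136, 2.248145221702772] [ 0.4712 -0.0532  0.169 ] [ 0.4716 -0.1629  0.169 ]
jarlid [ 0.4891 -0.0296  0.103 ] [2.0083585309995464, 2.0083585309996543] [0.4534 0.0191 0.169 ] [ 0.4518 -0.1067  0.169 ]
lemon [ 0.6191 -0.2549  0.0282] [1.25359882838543, 1.2535988283853787] [ 0.5251 -0.113   0.169 ] [ 0.5205 -0.363   0.169 ]
glassx [0.523  0.0344 0.1008] [5.940765379895667, 5.940765379895779] [0.478  0.0778 0.169 ] [ 0.4854 -0.0491  0.169 ]
0.1923421873436014 yaw -0.19163425924881872
-0.19163425924881872
seltip 0.12062459881152163 -5.748901183188841
shuttip 0.09176074239647747 0.1755719462878842
```

```bash
cat >> h.py <<'E'
def rel(*ws):
    s=observe(); R0=rot(s['tool_rot']); print(round(s['clock'],2),s['position'].round(4),s['tool_rot'].round(3),'F',s['force'].round(2))
    for x,y,z,yaw in ws:
        t=R0.T@(np.array([x,y,z])-s['position']); r=R.from_matrix(R0.T@rot([np.pi,0,yaw])).as_rotvec(degrees=True)
        print((x,y,z,yaw),'->',t.round(4),r.round(1))
E
python3 - <<'E'
from h import *
print(bot.tcp_to_grasp)
rel((.36,.36,.22,2.25),(.475,-.02,.22,2.25),(.475,-.02,.16,2.25))
E
```

```text
0.0187
0.1 [0.1551 0.6051 0.2016] [-3.141  0.     2.891] F [-0.5  -0.09  0.31]
(0.36, 0.36, 0.22, 2.25) -> [-0.2594 -0.1866 -0.0182] [-0.1  0.  36.7]
(0.475, -0.02, 0.22, 2.25) -> [-0.4651 -0.5262 -0.0178] [-0.1  0.  36.7]
(0.475, -0.02, 0.16, 2.25) -> [-0.4651 -0.5261  0.0422] [-0.1  0.  36.7]
```

Call:
{"op": "send_rows", "data": {"plan": "-0.259 -0.187 -0.018 0 0 36.7 0;-0.259 -0.187 -0.018 0 0 36.7 0;-0.259 -0.187 -0.018 0 0 36.7 0;-0.259 -0.187 -0.018 0 0 36.7 0;-0.259 -0.187 -0.018 0 0 36.7 0;-0.259 -0.187 -0.018 0 0 36.7 0;-0.259 -0.187 -0.018 0 0 36.7 0;-0.259 -0.187 -0.018 0 0 36.7 0;-0.259 -0.187 -0.018 0 0 36.7 0;-0.259 -0.187 -0.018 0 0 36.7 0"}}

```text
clock: 0.93
position: [0.3605, 0.3588, 0.2202]
tool_rot: [3.142, 0.0, 2.247]
force: [-1.0, 1.7, 0.6]
grip_width: 0.0001
finger_force: 0.0
```

```bash
python3 - <<'E'
from h import *
rel((.475,-.02,.22,2.25))
E
```

```text
0.93 [0.3605 0.3588 0.2202] [3.142 0.    2.247] F [-0.97  1.7   0.61]
(0.475, -0.02, 0.22, 2.25) -> [-3.670e-01 -1.479e-01  2.000e-04] [ 0.   0.  -0.2]
```

Call:
{"op": "send_rows", "data": {"plan": "-0.367 -0.148 0 0 0 0 0;-0.367 -0.148 0 0 0 0 0;-0.367 -0.148 0 0 0 0 0;-0.367 -0.148 0 0 0 0 0;-0.367 -0.148 0 0 0 0 0;-0.367 -0.148 0 0 0 0 0;-0.367 -0.148 0 0 0 0 0;-0.367 -0.148 0 0 0 0 0;-0.367 -0.148 0 0 0 0 0;-0.367 -0.148 0 0 0 0 0"}}

```text
clock: 1.77
position: [0.4758, -0.0219, 0.2201]
tool_rot: [-3.141, 0.001, 2.248]
force: [-0.2, -0.1, -0.4]
grip_width: -0.0003
finger_force: 0.0
```

```bash
python3 - <<'E'
from h import *
rel((.475,-.02,.22,2.25))
a=[]
for n,sl in(('scene',np.s_[150:360,170:350]),('wrist',np.s_[:,:])):
    f=imaging.grab_frame(n); c=cv2.cvtColor(f['color'],cv2.COLOR_RGB2BGR)[sl]; a.append(cv2.resize(c,(int(400*c.shape[1]/c.shape[0]) if n=='wrist' else 343,400)))
c=np.hstack(a); print(c.shape); cv2.imwrite('pics/c2.png',c[:,:800])
E
```

```text
1.77 [ 0.4758 -0.0219  0.2201] [-3.141e+00  1.000e-03  2.248e+00] F [-0.21 -0.1  -0.39]
(0.475, -0.02, 0.22, 2.25) -> [0.002  0.0006 0.0001] [-0.   0.1 -0.1]
(400, 876, 3)
```

View pics/c2.png

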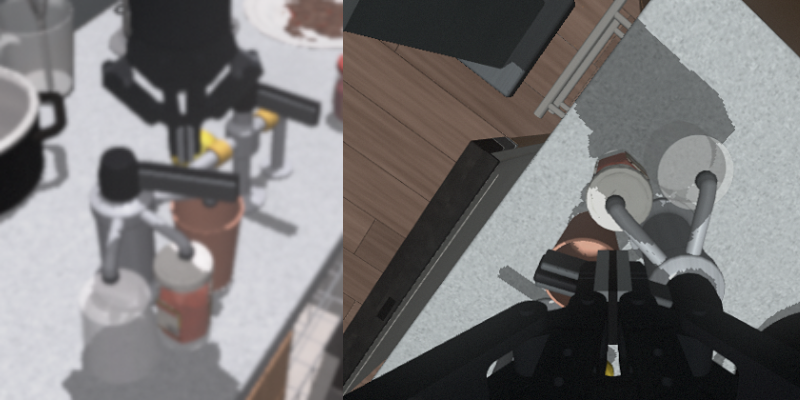

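```bash
cat >> h.py <<'E'
def wristframe():
    s=observe(); f=imaging.grab_frame('wrist'); T=np.eye(4);T[:3,:3]=rot(s['tool_rot']);T[:3,3]=s['position']
    C=T@np.array(f['tool_from_camera']); f['eye']=C[:3,3]; f['orientation']=C[:3,:3]; return f
E
python3 - <<'E'
from h import *
f=wristframe(); print(f['eye'],f['orientation'].round(2))
s=343; q=400/420
def pan(P): 
    u=proj(f,P)*q; u[:,0]=u[:,0]+s; return u.round(0)
hub=np.array([.5745,-.0465]); u=np.array([-.941,-.337]); n=np.array([.337,-.941])
for r in (.06,.12):
  for k in(-.01,.01): print(r,k,pan([[*(hub+r*u+k*n),.184]]))
print('tcp',pan([observe()['position']]), 'hubR,spoutR,spoutM',pan([[.505,-.103,.137],[.486,-.0295,.137],[.4891,-.0296,.105]]))
# measured arm tip corners in panel -> world
print(plane(f,[((541-s)/q,265/q),((551-s)/q,250/q)],.184))
E
```

```text
[0.42991041 0.03732937 0.39108509] [[ 0.78  0.6   0.18]
 [ 0.63 -0.75 -0.23]
 [-0.    0.29 -0.96]]
0.06 -0.01 [[623. 293.]]
0.06 0.01 [[613. 317.]]
0.12 -0.01 [[537. 267.]]
0.12 0.01 [[529. 292.]]
tcp [[613. 239.]] hubR,spoutR,spoutM [[577. 294.]
 [615. 215.]
 [618. 205.]]
[[ 0.45940352 -0.07482959  0.184     ]
 [ 0.45824271 -0.06193949  0.184     ]]
```

Wrist view: arm tip at panel (540,265), matching the projection of my estimate, and the fingers are about 30 mm left of its flank. I'll go down, then push.

Call:
{"op": "send_rows", "data": {"plan": "0 0 0.03 0 0 0 0;0 0 0.06 0 0 0 0;0 0 0.06 0 0 0 0;0 0 0.06 0 0 0 0"}}

```text
clock: 2.25
position: [0.4743, -0.0172, 0.1597]
tool_rot: [-3.139, -0.002, 2.252]
force: [1.1, 0.2, 1.2]
grip_width: -0.0001
finger_force: 0.0
```

Call:
{"op": "send_rows", "data": {"plan": "-0.010 -0.004 0 0 0 0 0;-0.020 -0.008 0 0 0 0 0;-0.027 -0.011 0 0 0 0 0;-0.033 -0.013 0 0 0 0 0;-0.039 -0.015 0 0 0 0 0;-0.044 -0.017 0 0 0 0 0;-0.049 -0.019 0 0 0 0 0;-0.053 -0.021 0 0 0 0 0;-0.056 -0.022 0 0 0 0 0;-0.056 -0.022 0 0 0 0 0"}}

```text
clock: 3.08
position: [0.4933, -0.0765, 0.1601]
tool_rot: [-3.141, 0.0, 2.25]
force: [0.6, 0.6, -0.4]
grip_width: 0.0001
finger_force: 0.0
```

```bash
python3 - <<'E'
from h import *
rel((.4953,-.0838,.16,2.25))
a=[]
f=imaging.grab_frame('scene'); c=cv2.cvtColor(f['color'],cv2.COLOR_RGB2BGR)[170:350,200:350]; a.append(cv2.resize(c,(400,480),interpolation=cv2.INTER_CUBIC))
f=imaging.grab_frame('side'); c=cv2.cvtColor(f['color'],cv2.COLOR_RGB2BGR)[140:308,205:345]; a.append(cv2.resize(c,(400,480),interpolation=cv2.INTER_CUBIC))
cv2.imwrite('pics/c3.png',np.hstack(a))
E
```

```text
3.08 [ 0.4933 -0.0765  0.1601] [-3.141  0.     2.25 ] F [ 0.55  0.65 -0.41]
(0.4953, -0.0838, 0.16, 2.25) -> [-0.007  -0.003   0.0001] [-0.  0. -0.]
```

View pics/c3.png

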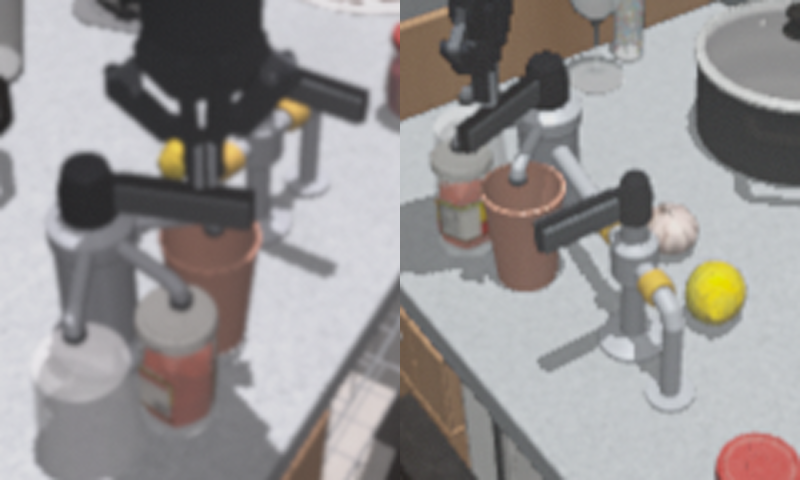

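```bash
python3 - <<'E'
from h import *
s=observe();p=s['position'];print(p,s['force'])
f=imaging.grab_frame('scene'); u=proj(f,[p,p+[0,0,.05],[.4616,-.0872,.1694],[.5752,-.0466,.169]]);print(((u-[200,170])*2.667).round())
f2=imaging.grab_frame('side'); u=proj(f2,[p,p+[0,0,.05],[.4616,-.0872,.1694],[.5752,-.0466,.169]]);print(((u-[205,140])*2.857+[400,0]).round())
c=cv2.cvtColor(f['color'],cv2.COLOR_RGB2BGR)[170:350,200:350];d=cv2.cvtColor(f2['color'],cv2.COLOR_RGB2BGR)[140:308,205:345]
cv2.imwrite('pics/c4.png',np.hstack([cv2.resize(c,(400,480),interpolation=cv2.INTER_CUBIC),cv2.resize(d,(400,480),interpolation=cv2.INTER_CUBIC)]))
o=cv2.imread('pics/c3.png'); print(np.abs(o.astype(int)-cv2.imread('pics/c4.png')).mean())
E
```

```text
[ 0.49307953 -0.07579182  0.16003244] [ 0.03870984 -0.08673015  0.17514879]
[[203. 210.]
 [203. 154.]
 [251. 206.]
 [ 82. 183.]]
[[486. 130.]
 [482.  83.]
 [460. 140.]
 [545.  76.]]
0.7348125
```

The arm hasn't moved. In both views the fingertips end at the arm's top edge (scene panel (203,188)), not at the projected TCP (203,210), so the tips may ride higher than the TCP reading. I'll back off and check the tip height.

Call:
{"op": "send_rows", "data": {"plan": "0.015 0.006 0 0 0 0 0;0.03 0.012 0 0 0 0 0;0.05 0.020 0 0 0 0 0;0.06 0.024 0 0 0 0 0;0.06 0.024 0 0 0 0 0"}}

```text
clock: 3.7
position: [0.4737, -0.0118, 0.1601]
tool_rot: [3.141, -0.001, 2.253]
force: [-0.6, -0.0, 0.5]
grip_width: -0.0001
finger_force: 0.0
```

```bash
python3 - <<'E'
from h import *
s=observe();p=s['position'];print(p,s['tool_rot'],s['force'],s['grip_width'])
a=[]
for n in('scene','side'):
    f=imaging.grab_frame(n); u=proj(f,[p,p+[0,0,.02],p+[0,0,.04]]); print(u.round(1))
    x,y=u[0].round().astype(int); im=cv2.cvtColor(f['color'],cv2.COLOR_RGB2BGR)
    for q in u.round().astype(int): im[q[1],q[0]-9:q[0]-6]=(0,255,0); im[q[1],q[0]+7:q[0]+10]=(0,255,0)
    a.append(cv2.resize(im[y-60:y+40,x-40:x+40],(400,500),interpolation=cv2.INTER_NEAREST))
cv2.imwrite('pics/c5.png',np.hstack(a))
E
```

```text
[ 0.47365803 -0.01184717  0.16010624] [ 3.14135657e+00 -7.89254503e-04  2.25342979e+00] [-0.6242225  -0.03463106  0.4871686 ] -0.00013594746021780343
[[266.1 274.2]
 [265.8 266. ]
 [265.5 257.4]]
[[215.8 176.1]
 [215.1 169.7]
 [214.3 163.2]]
```

View pics/c5.png

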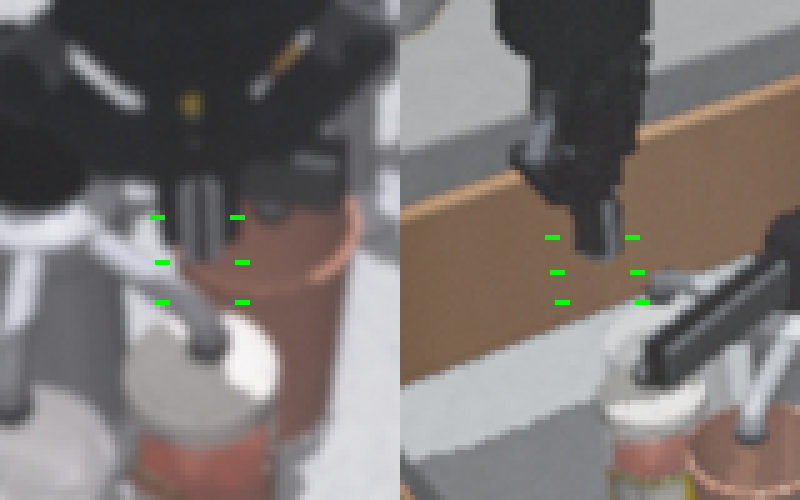

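The visible tips end about 23 mm above the reported TCP in both views: scene panel (203,255) and side panel (598,255). Sideways position agrees. I'll lower to TCP z 0.142, still above the spout tops whichever reading is right, and push again.

Call:
{"op": "send_rows", "data": {"plan": "0 0 0.01 0 0 0 0;0 0 0.018 0 0 0 0;0 0 0.018 0 0 0 0;0 0 0.018 0 0 0 0"}}

```text
clock: 4.13
position: [0.4737, -0.0148, 0.1413]
tool_rot: [-3.14, -0.001, 2.249]
force: [0.1, -1.0, 0.6]
grip_width: -0.0004
finger_force: 0.0
```

Call:
{"op": "send_rows", "data": {"plan": "-0.012 -0.005 0 0 0 0 0;-0.022 -0.009 0 0 0 0 0;-0.030 -0.012 0 0 0 0 0;-0.036 -0.015 0 0 0 0 0;-0.042 -0.017 0 0 0 0 0;-0.048 -0.020 0 0 0 0 0;-0.053 -0.022 0 0 0 0 0;-0.058 -0.024 0 0 0 0 0;-0.061 -0.025 0 0 0 0 0;-0.061 -0.025 0 0 0 0 0"}}

```text
clock: 4.97
position: [0.4932, -0.0779, 0.1421]
tool_rot: [-3.142, 0.0, 2.25]
force: [0.2, 0.4, 0.6]
grip_width: -0.0004
finger_force: 0.0
```

```bash
python3 - <<'E'
from h import *
rel((.4953,-.0838,.142,2.25))
a=[]
f=imaging.grab_frame('scene'); c=cv2.cvtColor(f['color'],cv2.COLOR_RGB2BGR)[170:350,200:350]; a.append(cv2.resize(c,(400,480),interpolation=cv2.INTER_CUBIC))
f=imaging.grab_frame('side'); c=cv2.cvtColor(f['color'],cv2.COLOR_RGB2BGR)[140:308,205:345]; a.append(cv2.resize(c,(400,480),interpolation=cv2.INTER_CUBIC))
cv2.imwrite('pics/c6.png',np.hstack(a))
E
```

```text
4.97 [ 0.4932 -0.0779  0.1421] [-3.142  0.     2.25 ] F [0.17 0.41 0.6 ]
(0.4953, -0.0838, 0.142, 2.25) -> [-0.0059 -0.002   0.0001] [-0.  0. -0.]
```

View pics/c6.png

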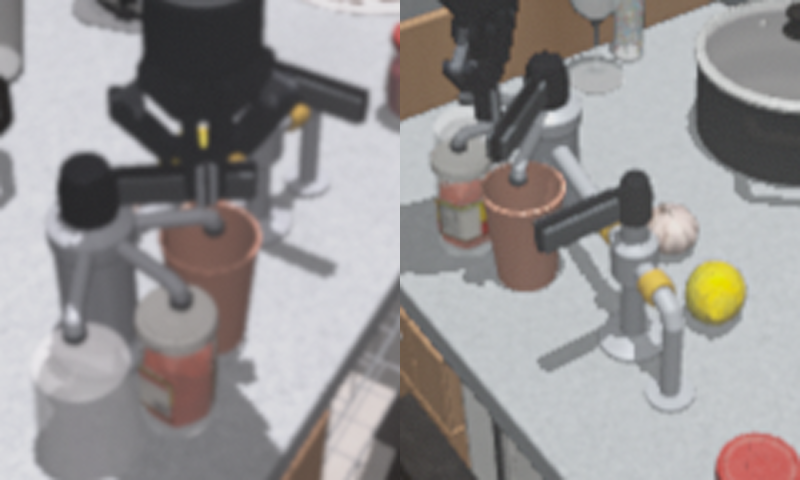

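```bash
python3 - <<'E'
from h import *
import pickle
S,D=[pickle.load(open(n+'.pkl','rb')) for n in('scene','side')]
s=lambda x,y:(200+x/2.667,170+y/2.667); d=lambda x,y:(205+(x-400)/2.857,140+y/2.857)
p,e=tri([S,D],[s(256,181),d(497,148)]); print(p,e)
h=np.array([.5745,-.0465]); v=p[:2]-h; print(np.linalg.norm(v),np.arctan2(v[1],v[0])+np.pi+.19)
for z in(.165,.169): print([np.arctan2(*(plane(f,[q],z)[0][:2]-h)[::-1])+np.pi+.19 for f,q in((S,s(256,181)),(D,d(497,148)))])
# geometric: finger flush at tcp
t=observe()['position'][:2]-h
for hw in (.008,.011): 
    r=np.linalg.norm(t); print(hw, np.arctan2(t[1],t[0])+np.pi+.19+np.arcsin((.01+hw)/r)+ (0 if 1 else 0))
E
```

```text
[ 0.47736427 -0.11586854  0.16733789] [4.145262644926866, 4.145262644926875]
0.11936223934796841 0.8101532118216812
[np.float64(0.7941714163427407), np.float64(0.8069500818036408)]
[np.float64(0.7569422859297301), np.float64(0.8269323482018245)]
0.008 0.7600970546504319
0.011 0.7954037319720542
```

The selector is at about 0.80 rad and needs about 6 mm more. After that I'll back off and lift.

Call:
{"op": "send_rows", "data": {"plan": "-0.003 -0.001 0 0 0 0 0;-0.006 -0.002 0 0 0 0 0;-0.006 -0.002 0 0 0 0 0;-0.006 -0.002 0 0 0 0 0;0.01 0.004 0 0 0 0 0;0.03 0.010 0 0 0 0 0;0.03 0.010 -0.04 0 0 0 0;0.03 0.010 -0.07 0 0 0 0;0.03 0.010 -0.07 0 0 0 0;0.03 0.010 -0.07 0 0 0 0"}}

```text
clock: 5.9
position: [0.4827, -0.0475, 0.2134]
tool_rot: [3.139, 0.001, 2.251]
force: [-0.8, 0.5, 0.2]
grip_width: 0.0003
finger_force: 0.0
```

```bash
python3 - <<'E'
from h import *
rel((.42,-.13,.215,2.25),(.46,-.19,.215,2.25))
a=[]
f=imaging.grab_frame('scene'); c=cv2.cvtColor(f['color'],cv2.COLOR_RGB2BGR)[170:350,200:350]; a.append(cv2.resize(c,(400,480),interpolation=cv2.INTER_CUBIC))
f=imaging.grab_frame('side'); c=cv2.cvtColor(f['color'],cv2.COLOR_RGB2BGR)[140:308,205:345]; a.append(cv2.resize(c,(400,480),interpolation=cv2.INTER_CUBIC))
cv2.imwrite('pics/c7.png',np.hstack(a))
E
```

```text
5.9 [ 0.4827 -0.0475  0.2134] [3.139e+00 1.000e-03 2.251e+00] F [-0.81  0.54  0.24]
(0.42, -0.13, 0.215, 2.25) -> [-0.0248 -0.1006 -0.0018] [0.1 0.1 0. ]
(0.46, -0.19, 0.215, 2.25) -> [-0.0966 -0.1072 -0.0017] [0.1 0.1 0. ]
```

View pics/c7.png

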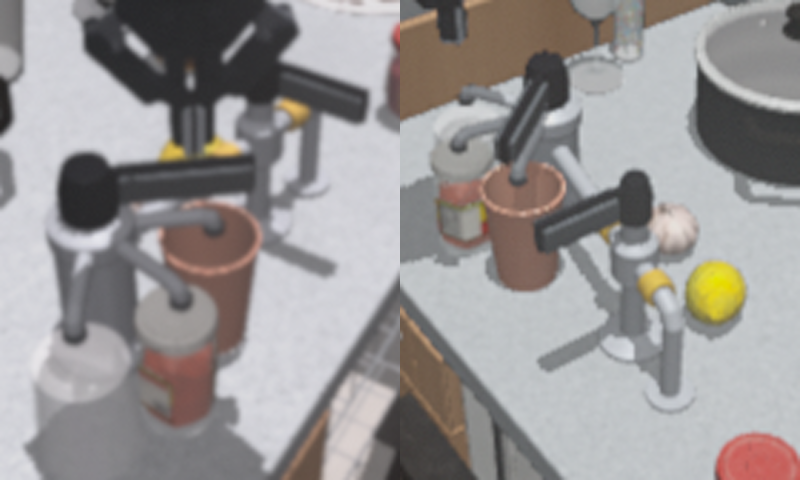

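```bash
python3 - <<'E'
from h import *
import pickle
S,D=[pickle.load(open(n+'.pkl','rb')) for n in('scene','side')]
s=lambda x,y:(200+x/2.667,170+y/2.667); d=lambda x,y:(205+(x-400)/2.857,140+y/2.857)
h=np.array([.5745,-.0465])
p,e=tri([S,D],[s(255,174),d(506,150)]); v=p[:2]-h; print(p,e,np.linalg.norm(v),np.arctan2(v[1],v[0])+np.pi+.19)
print([np.arctan2(*(plane(f,[q],.168)[0][:2]-h)[::-1])+np.pi+.19 for f,q in((S,s(255,174)),(D,d(506,150)))])
for a in(.8,.873,.95):
    m=[*(h-.12*np.array([np.cos(a-.19),np.sin(a-.19)])),.169]; print(a,((proj(S,m)-[200,170])*2.667).round(),((proj(D,m)-[205,140])*2.857+[400,0]).round())
E
```

```text
[ 0.48212163 -0.1225347   0.16702224] [4.327989751022086, 4.327989751022111] 0.11964546735184295 0.8786559411593786
[np.float64(0.8283302247821465), np.float64(0.8950209834282248)]
0.8 [[253. 176.]] [[492. 150.]]
0.873 [[251. 168.]] [[501. 152.]]
0.95 [[249. 160.]] [[512. 153.]]
```

The selector is at about 0.88 rad, with 0.873 wanted. Next is the lever: I'll move across above it, then go down on its left side.

Call:
{"op": "send_rows", "data": {"plan": "-0.048 -0.054 0 0 0 0 0;-0.092 -0.107 0 0 0 0 0;-0.092 -0.107 0 0 0 0 0;-0.092 -0.107 0 0 0 0 0;-0.092 -0.107 0 0 0 0 0;-0.092 -0.107 0.035 0 0 0 0;-0.092 -0.107 0.071 0 0 0 0;-0.092 -0.107 0.071 0 0 0 0;-0.092 -0.107 0.071 0 0 0 0"}}

```text
clock: 6.75
position: [0.4552, -0.1861, 0.14]
tool_rot: [-3.138, -0.003, 2.25]
force: [-0.1, -0.0, 0.4]
grip_width: -0.0
finger_force: 0.0
```

```bash
python3 - <<'E'
from h import *
h=np.array([.538,-.2335]); W=[]
for a in np.arange(.1,1.58,.123):
    w=a-.19; u=-np.array([np.cos(w),np.sin(w)]); n=np.array([-u[1],u[0]])
    x=np.array([np.cos(2.25),np.sin(2.25)]); y=np.array([x[1],-x[0]])
    sup=.011*abs(n@x)+.012*abs(n@y)
    W.append((*(h+.07*u-(.010+sup)*n).round(4),.142,2.25))
rel(*W)
E
```

```text
6.75 [ 0.4552 -0.1861  0.14  ] [-3.138e+00 -3.000e-03  2.250e+00] F [-0.11 -0.02  0.35]
(np.float64(0.4706), np.float64(-0.2011), 0.142, 2.25) -> [-0.0213  0.0026 -0.002 ] [-0.2 -0.2 -0. ]
(np.float64(0.4672), np.float64(-0.2098), 0.142, 2.25) -> [-0.0259 -0.0055 -0.002 ] [-0.2 -0.2 -0. ]
(np.float64(0.4649), np.float64(-0.2192), 0.142, 2.25) -> [-0.0318 -0.0132 -0.002 ] [-0.2 -0.2 -0. ]
(np.float64(0.4639), np.float64(-0.2289), 0.142, 2.25) -> [-0.0387 -0.0201 -0.002 ] [-0.2 -0.2 -0. ]
(np.float64(0.4642), np.float64(-0.2389), 0.142, 2.25) -> [-0.0467 -0.0262 -0.002 ] [-0.2 -0.2 -0. ]
(np.float64(0.466), np.float64(-0.2489), 0.142, 2.25) -> [-0.0556 -0.031  -0.002 ] [-0.2 -0.2 -0. ]
(np.float64(0.4693), np.float64(-0.2587), 0.142, 2.25) -> [-0.0653 -0.0346 -0.0021] [-0.2 -0.2 -0. ]
(np.float64(0.4724), np.float64(-0.2665), 0.142, 2.25) -> [-0.0733 -0.0371 -0.0021] [-0.2 -0.2 -0. ]
(np.float64(0.476), np.float64(-0.2735), 0.142, 2.25) -> [-0.081  -0.0387 -0.0021] [-0.2 -0.2 -0. ]
(np.float64(0.4805), np.float64(-0.2802), 0.142, 2.25) -> [-0.0891 -0.0394 -0.0021] [-0.2 -0.2 -0. ]
(np.float64(0.4859), np.float64(-0.2866), 0.142, 2.25) -> [-0.0974 -0.0392 -0.0021] [-0.2 -0.2 -0. ]
(np.float64(0.4922), np.float64(-0.2924), 0.142, 2.25) -> [-0.1059 -0.038  -0.0022] [-0.2 -0.2 -0. ]
(np.float64(0.4994), np.float64(-0.2975), 0.142, 2.25) -> [-0.1144 -0.0356 -0.0022] [-0.2 -0.2 -0. ]
```

Call:
{"op": "send_rows", "data": {"plan": "-0.012 0 0 0 0 0 0;-0.021 0 0 0 0 0 0;-0.026 -0.006 0 0 0 0 0;-0.032 -0.013 0 0 0 0 0;-0.039 -0.020 0 0 0 0 0;-0.047 -0.026 0 0 0 0 0;-0.056 -0.031 0 0 0 0 0;-0.065 -0.035 0 0 0 0 0;-0.073 -0.037 0 0 0 0 0;-0.081 -0.039 0 0 0 0 0"}}

```text
clock: 7.58
position: [0.4771, -0.2748, 0.141]
tool_rot: [-3.141, -0.0, 2.25]
force: [-1.6, 4.4, -0.4]
grip_width: 0.0003
finger_force: 1.3
```

```bash
python3 - <<'E'
from h import *
rel((.4805,-.2802,.142,2.25),(.4859,-.2866,.142,2.25),(.4922,-.2924,.142,2.25),(.4994,-.2975,.142,2.25))
a=[]
f=imaging.grab_frame('scene'); c=cv2.cvtColor(f['color'],cv2.COLOR_RGB2BGR)[140:320,230:380]; a.append(cv2.resize(c,(400,480),interpolation=cv2.INTER_CUBIC))
f=imaging.grab_frame('side'); c=cv2.cvtColor(f['color'],cv2.COLOR_RGB2BGR)[140:308,205:345]; a.append(cv2.resize(c,(400,480),interpolation=cv2.INTER_CUBIC))
cv2.imwrite('pics/c8.png',np.hstack(a))
E
```

```text
7.58 [ 0.4771 -0.2748  0.141 ] [-3.141 -0.     2.25 ] F [-1.63  4.38 -0.36]
(0.4805, -0.2802, 0.142, 2.25) -> [-0.0063 -0.0008 -0.001 ] [-0. -0. -0.]
(0.4859, -0.2866, 0.142, 2.25) -> [-0.0146 -0.0006 -0.001 ] [-0. -0. -0.]
(0.4922, -0.2924, 0.142, 2.25) -> [-0.0231  0.0007 -0.001 ] [-0. -0. -0.]
(0.4994, -0.2975, 0.142, 2.25) -> [-0.0316  0.0031 -0.001 ] [-0. -0. -0.]
```

View pics/c8.png

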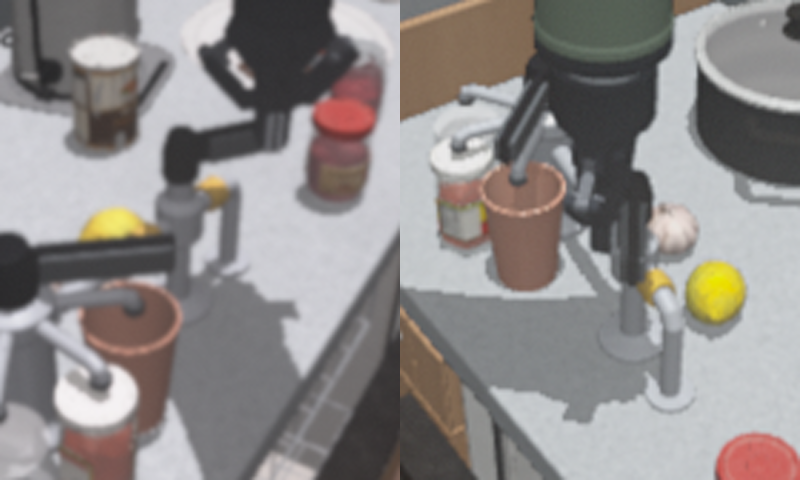

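The lever has swung partway, with the finger on its outer half at scene panel (273,125), and the selector hasn't moved. I'll continue the arc.

Call:
{"op": "send_rows", "data": {"plan": "-0.006 -0.001 0 0 0 0 0;-0.014 -0.001 0 0 0 0 0;-0.022 0.001 0 0 0 0 0;-0.027 0.002 0 0 0 0 0;-0.031 0.003 0 0 0 0 0;-0.031 0.003 0 0 0 0 0"}}

```text
clock: 8.18
position: [0.4995, -0.2968, 0.141]
tool_rot: [-3.141, 0.001, 2.25]
force: [0.6, 0.6, 0.6]
grip_width: -0.0
finger_force: 0.1
```

```bash
python3 - <<'E'
from h import *
rel((.506,-.299,.142,2.25),(.46,-.30,.142,2.25))
a=[]
f=imaging.grab_frame('scene'); c=cv2.cvtColor(f['color'],cv2.COLOR_RGB2BGR)[140:320,230:380]; a.append(cv2.resize(c,(400,480),interpolation=cv2.INTER_CUBIC))
f=imaging.grab_frame('side'); c=cv2.cvtColor(f['color'],cv2.COLOR_RGB2BGR)[140:308,205:345]; a.append(cv2.resize(c,(400,480),interpolation=cv2.INTER_CUBIC))
cv2.imwrite('pics/c9.png',np.hstack(a))
E
```

```text
8.18 [ 0.4995 -0.2968  0.141 ] [-3.141e+00  1.000e-03  2.250e+00] F [0.57 0.56 0.58]
(0.506, -0.299, 0.142, 2.25) -> [-0.0058  0.0037 -0.001 ] [-0.  0.  0.]
(0.46, -0.3, 0.142, 2.25) -> [ 0.0223 -0.0328 -0.001 ] [-0.  0.  0.]
```

Call:
{"op": "send_rows", "data": {"plan": "-0.001 0.001 0 0 0 0 0;-0.002 0.003 0 0 0 0 0;-0.003 0.004 0 0 0 0 0;-0.003 0.004 0 0 0 0 0"}}

```text
clock: 8.62
position: [0.5033, -0.2961, 0.141]
tool_rot: [-3.141, -0.001, 2.25]
force: [-5.1, -0.6, 2.5]
grip_width: 0.0002
finger_force: 2.7
```

Call:
{"op": "send_rows", "data": {"plan": "-0.001 0.001 0 0 0 0 0;-0.002 0.002 0 0 0 0 0;-0.002 0.002 0 0 0 0 0"}}

```text
clock: 8.87
position: [0.5039, -0.2962, 0.1408]
tool_rot: [-3.139, -0.004, 2.249]
force: [-18.0, 1.2, 10.5]
grip_width: -0.0001
finger_force: 10.0
```

The force jumped to 18 N with almost no motion, so the lever is at its stop. I'll back off, lift and check.

Call:
{"op": "send_rows", "data": {"plan": "-0.000 0.000 0 0 0 0 0;0.010 -0.013 0 0 0 0 0;0.025 -0.032 0 0 0 0 0;0.035 -0.045 0 0 0 0 0;0.035 -0.045 -0.03 0 0 0 0;0.035 -0.045 -0.07 0 0 0 0;0.035 -0.045 -0.10 0 0 0 0;0.035 -0.045 -0.10 0 0 0 0;0.035 -0.045 -0.10 0 0 0 0;0.035 -0.045 -0.10 0 0 0 0"}}

```text
clock: 9.7
position: [0.4498, -0.297, 0.2408]
tool_rot: [3.141, -0.0, 2.251]
force: [0.1, -0.2, -0.0]
grip_width: 0.0004
finger_force: 0.0
```

```bash
python3 - <<'E'
from h import *
rel()
a=[]
f=imaging.grab_frame('scene'); c=cv2.cvtColor(f['color'],cv2.COLOR_RGB2BGR)[150:330,215:365]; a.append(cv2.resize(c,(400,480),interpolation=cv2.INTER_CUBIC))
f=imaging.grab_frame('side'); c=cv2.cvtColor(f['color'],cv2.COLOR_RGB2BGR)[140:308,205:345]; a.append(cv2.resize(c,(400,480),interpolation=cv2.INTER_CUBIC))
cv2.imwrite('pics/c10.png',np.hstack(a))
E
```

```text
9.7 [ 0.4498 -0.297   0.2408] [ 3.141 -0.     2.251] F [ 0.14 -0.18 -0.03]
```

View pics/c10.png

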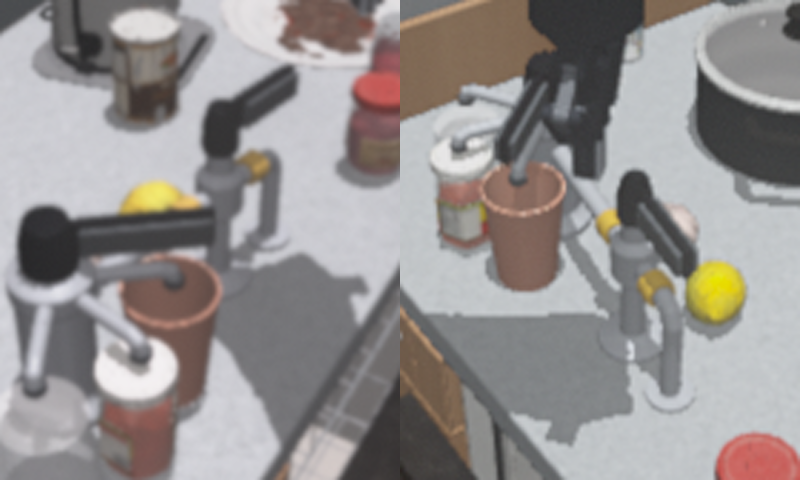

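```bash
python3 - <<'E'
from h import *
import pickle
S,D=[pickle.load(open(n+'.pkl','rb')) for n in('scene','side')]
s=lambda x,y:(215+x/2.667,150+y/2.667); d=lambda x,y:(205+(x-400)/2.857,140+y/2.857)
p,e=tri([S,D],[s(292,82),d(685,260)]); h=np.array([.538,-.2335]); v=p[:2]-h; print('lever',p,e,np.linalg.norm(v),np.arctan2(v[1],v[0])+np.pi+.19)
p,e=tri([S,D],[s(213,229),d(506,150)]); h=np.array([.5745,-.0465]); v=p[:2]-h; print('sel',p,e,np.linalg.norm(v),np.arctan2(v[1],v[0])+np.pi+.19)
for a in (1.3,1.45,1.571):
    m=[.538-.095*np.cos(a-.19),-.2335-.095*np.sin(a-.19),.169]; print(a,((proj(S,m)-[215,150])*2.667).round(),((proj(D,m)-[205,140])*2.857+[400,0]).round())
E
```

```text
lever [ 0.51939965 -0.32266179  0.16793814] [4.1092431642715255, 4.109243164271428] 0.09108127342231608 1.5551324551110324
sel [ 0.48293264 -0.12124582  0.16595364] [4.236088172059008, 4.236088172059032] 0.11820117998765224 0.8745972075429966
1.3 [[312.  88.]] [[654. 272.]]
1.45 [[300.  80.]] [[672. 269.]]
1.571 [[290.  75.]] [[685. 265.]]
```

The final view shows the lever in line with the pipe at about 1.56 rad and the selector at about 0.87 rad. Every vessel is in place and the robot is clear, so I'm handing in.

```bash
python3 -c "
from workcell import bot
print(bot.job_done())"
```

```text
the job is handed in; nothing more can be done
None
```

I've handed the job in; no verdict came back. By my last camera measurements the selector points over the tumbler's right spout (about 0.87 rad), the valve lever is open at its stop (about 1.56 rad), the vessels are where they started, and the arm is clear.

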